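# Stamp a specimen tag with the marking press and mallet

## Robot

A 6-joint arm with a two-finger parallel gripper is mounted at the origin on the work surface. World frame = base frame: x ahead of the robot, y to its left, z up, the work surface at z = 0. Lengths are in mm, angles in rad, forces in N, time in s.
With the tool pointing down it reaches from about 350 to 875 mm from the base axis. Payload 4.2 kg.
Tool frame: the origin (TCP) lies at the very end of the fingers, on their centre line; the grasp point (between the pads) lies 19 mm behind it; z points along the fingers, y is the line along which they close (so a half turn about z gives the same grasp; the last joint's range is limited). The gripper opens to 85 mm and grips with 20 to 120 N. Pads are 22 mm wide; open, the fingers measure 114 mm over their backs; the gripper's body (76 mm by 85 mm) begins 54 mm behind the grasp point. The pads swing forward as they close: fully open they stand 13 mm farther back than shut.
Start: joints at [1.44, 0.385, 0.008, 0, -1.194, -0.259], TCP at [237.469, 578.107, 231.312] pointing down, gripper open.
Joint ranges: [-3.14, 3.14], [-1.21, 2.06], [-1.07, 1.41], [-3.16, 2.05], [-2.99, -0.16], [-3.1, 3.1]. Speed limits (rad/s): [2.79, 2.79, 3.14, 3.14, 3.14, 3.14].

## Interface

Orientations are given as a unit quaternion [x, y, z, w].
In Python, from bench import monitor, get_image, camera_info, job_done gives the robot as it stands.
- The arm moves only by the tool send_rows, never from a script. Its argument "series" is a list of rows, each a list of 3 entries, a list of its own where there are three numbers: the shift along the tool's x, y, z in mm, then the turn, a rotation vector about the tool's x, y, z in rad, then the finger opening in mm, from 0 to 85.4. A call has 1 to 8 rows; each row shifts and turns the commanded pose from where the row before left it, along the tool's axes as they then stand; what a row does not reach is not made up. A row lasts 1/10 s, in which the tool goes at most 50 mm and 8.59 degrees, less where a joint would pass 70% of its speed; a pose out of reach is approached as far as the arm can. A call with a gripper value outside its range is refused whole. The fingers move at their own pace and stop on an object; the grip force is fixed at half the most. Time passes only in rows, so rows that do not move let the fingers close. It gives the time, the measured TCP pose, the force, the opening and the grip force at its end, in the units of the state.
- monitor.read_state(): the state, without advancing time (a new reading comes with each control period).
- get_image(name): name is "side" or "top"; returns the picture (480x640x3 uint8, red, green, blue); there is no depth.
- camera_info(name): a dict with "intrinsics" (3x3 intrinsics, pixels), "R" (3x3) and "t" (3): a world point X has camera coordinates R X + t. Camera axes: x right, y down, z forward; pixel columns grow to the right and rows downward; lengths in mm; the calibration is good to about 2 mm. A picture is of the moment at which its call begins. camera_info takes no time and is no camera call.
- job_done(): hands the job in; it is judged then, once.
The state is a dict: "clock": time; "joints": joint angles; "joint_vel": joint speeds; "joint_efforts": joint torques, N m; "position": TCP position; "ee_rot": TCP orientation; "contact_force": force on the tool from outside, world axes, zero at the start; "wrist_torque": the same for the moment, N m; "gripper_width": finger opening in mm; "grasp_force": force on a finger pad.
Only numpy, scipy, OpenCV 4.12 (cv2) and the standard library are available. Lean on these libraries where they do the work, as an engineer would, in place of code of your own. Each camera call takes 0.05 s, during which the arm holds its last target. There are 200 camera calls.

## Task

A specimen tag is clamped in the marking press. First turn the press's black selector to the red dot; then take the mallet out of its wooden rack and, with the rubber face of the mallet's head squarely on the blue punch cap under the yellow guard, strike the sprung punch all the way down with a brisk blow. Finally stand the mallet by itself, head upright on its face, on the round green mat, with the selector still at red and the other things on the bench left where they are.

Things in the scene. Friction and masses are not known exactly. Their poses are not given: they have to be found in the camera images.
- press: Marking press, fixed: grey base plate 20 mm thick, x -160 to +75 mm, y -80 to +170 mm about its origin, which is on the bench right under the punch. Its -x side is the open front, facing roughly the robot. In front of the guard only the selector (top at 64 mm) stands on the base; behind the punch a bracket rises to 70 mm
- guard (a point): Middle of the open front of the yellow finger guard over the punch, 24 mm in front (-x) of the punch, 225 mm above the bench (underside of the two top bars); axes as the press. Posts 120 mm apart in y, 48 mm deep in x like the bars. The mallet's head goes in level from the front under the bars; the gripper, holding the handle, stays out in front of the guard
- punch_top (a point): Centre of the top of the blue punch cap (24 mm wide disc on a steel stem), 95 mm above the bench at rest; z up. It moves down with the punch
- punch (a joint): How far the punch is pressed down, m: 0 at rest, 0.015 at the bottom stop. A spring (2 N at rest, 5 N at the bottom) brings it back up. A blow marks the tag if it takes the punch 8 mm down or deeper while still moving down at 30 mm/s or faster; a slow push does not mark
- selector (a joint): Angle of the selector knob, rad, growing clockwise seen from above, 0 to 1.75. Four sprung notches: 0 (white dot), 0.55 (yellow dot), 1.10 (red dot), 1.65 (blue dot); let go, it snaps into the nearest. Takes under 0.1 N m to turn. It starts in or near the white or the yellow notch
- selector_grip (a point): On the axis of the black selector knob, 57 mm above the bench; in the press's frame at x -105, y +105 mm. The grip is a bar 42 mm long along this point's x, 14 mm thick along its y, from 23 mm below to 7 mm above the point; it turns with the knob. The white line on its -x end points at coloured dots on the base plate, 45 mm from the axis
- mallet: Mallet, 0.4 kg, nearly all in the head. Head: cylinder 44 mm wide, 70 mm high, black rubber ends, steel band; origin: centre of the lower face, z up the head's axis. Handle: flat wooden bar 20 mm wide (y), 24 mm high, centre 35 mm above the face, running level along -x to 165 mm from the origin. Stands by itself on its face, handle level in the air; starts so on the bench, in the rack
- mallet_grip (a point): Point on the middle of the mallet's handle, 100 mm from the head's axis and 35 mm above the face plane; axes as the mallet's
- rack: Wooden rack, fixed; origin on the bench where the mallet's head stands, x from handle to head. Walls 78 mm high, 5 mm either side of the handle, hide it from 32 to 197 mm behind the head's axis (50 mm wide over all), so in the rack only the head can be taken, fingers along the rack's y. The mallet comes straight up; clear sideways when its face is 70 mm up
- mat: Round green mat, fixed, 140 mm in diameter and 3 mm thick; origin at the centre of its underside, on the bench
- jar: Amber specimen jar, 60 mm wide, 100 mm high, not to be disturbed; origin at its underside
- cup: Clear cup of pencils, 72 mm wide, 180 mm high over all, not to be disturbed; origin at its underside
- goggles: Safety goggles lying on the bench, 50 x 160 x 59 mm, not to be disturbed; origin at the underside
- needle: Blue-handled dissecting needle lying on the bench, 110 mm handle along its x axis, not to be disturbed
Mind the look-alikes: they are no part of the job. Leave any purple look-alike of the mallet alone.

How it is judged (in metres and radians):
On the way, in this order (a step that is already met when the one before it is completed fails the run):
1. the selector is turned to the red dot (value of joint selector between 0.95 and 1.25 rad), for 0.2 s.
2. with the selector at red, the mallet's face drives the punch at least 8 mm down, still moving down at 30 mm/s or faster (all of step 1 and value of joint punch above 0.008 m and velocity of joint punch above 0.03 m/s and distance between mallet and punch_top below 0.02 m).
At the end, for the whole second after the job is handed in: The mallet stands on its lower face on the green mat, let go and at rest, upright within 0.12 rad, the head's axis within 50 mm of the mat's centre; the selector is at red (0.95 to 1.25 rad); the punch is back up (within 3 mm) (all of step 1 and horizontal distance between mallet and mat below 0.05 m and height (world z) of mallet below 0.012 m and angle between mallet's own z axis and vertical below 0.12 rad and linear speed of mallet below 0.02 m/s and value of joint punch below 0.003 m); the robot touches nothing.
It fails at once if the jar is shoved away or knocked over (distance of jar from where it was at the start of the episode above 0.05 m or angle between jar's own z axis and vertical above 0.6 rad).
It fails at once if the pencil cup is shoved away or knocked over (distance of cup from where it was at the start of the episode above 0.05 m or angle between cup's own z axis and vertical above 0.6 rad).
It fails at once if the pair of goggles is shoved away or knocked over (distance of goggles from where it was at the start of the episode above 0.05 m or angle between goggles's own z axis and vertical above 0.6 rad).
It fails at once if the needle is shoved away or knocked over (distance of needle from where it was at the start of the episode above 0.05 m).
It also fails if it takes over 72 s, if anything falls off the work surface, if the arm or the gripper's body presses on something with over 40 N, if the wrist force passes 120 N, or if a joint passes its speed limit or range.

## Working session

There is one attempt and no reset: what is moved stays moved. The work goes in short steps, Python scripts to look and compute and a tool call to move; the robot and the scene stay as the last step left them, time stands still between calls to the robot, and variables do not carry over. Pictures are saved under pics/ and viewed, at most 10 in all, crops included, and the job is handed in when it is done.

Besides the shell and the picture viewer there is one more tool, called after "Request:" as a command line: name --argument value ..., lists and objects as JSON in quotes. send_rows: Moves the arm, as the interface text tells. Its arguments: {"type":"object","properties":{"series":{"type":"array"}},"required":["series"]}

```bash
mkdir -p pics; ls; python3 - <<'E'
from bench import monitor,get_image,camera_info
import cv2
s=monitor.read_state();print({k:s[k] for k in('clock','position','ee_rot','gripper_width')})
for n in('top','side'):
    cv2.imwrite(f'pics/{n}0.png',get_image(n)[:,:,::-1]);c=camera_info(n);print(n,c)
E
```

```text
pics
{'clock': 0.0, 'position': array([237.2607326 , 577.57894885, 230.22390245]), 'ee_rot': array([ 9.81052922e-01, -1.93736917e-01, -1.65305702e-04,  1.06990456e-03]), 'gripper_width': 84.9756628902585}
top {'intrinsics': array([[594.18098251,   0.        , 316.15485806],
       [  0.        , 594.18098251, 233.64773167],
       [  0.        ,   0.        ,   1.        ]]), 'R': array([[ 0.02368081, -0.99969184, -0.007446  ],
       [-0.98420834, -0.02200581, -0.17564081],
       [ 0.17542283,  0.01148773, -0.98442616]]), 't': array([  28.80905754,  602.69646334, 1702.71142892])}
side {'intrinsics': array([[479.95258656,   0.        , 321.57190671],
       [  0.        , 479.95258656, 243.33526144],
       [  0.        ,   0.        ,   1.        ]]), 'R': array([[ 0.9305875 , -0.36604751,  0.00401501],
       [-0.21899558, -0.56546524, -0.79516665],
       [ 0.29333912,  0.73909288, -0.60637767]]), 't': array([-532.48797742,  248.82947726, 1110.77126322])}
```

View pics/top0.png

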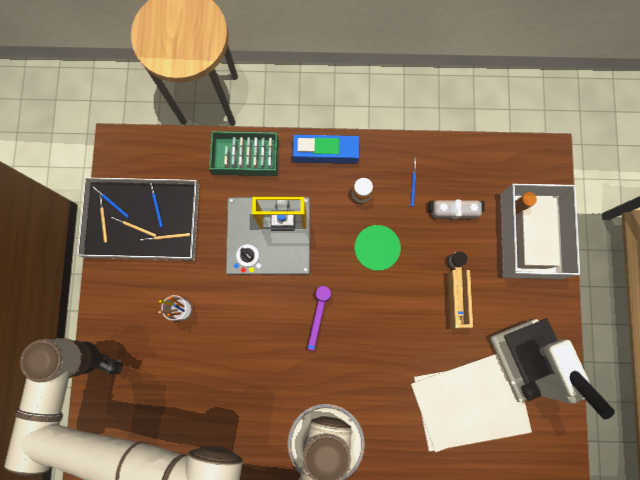

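View pics/side0.png

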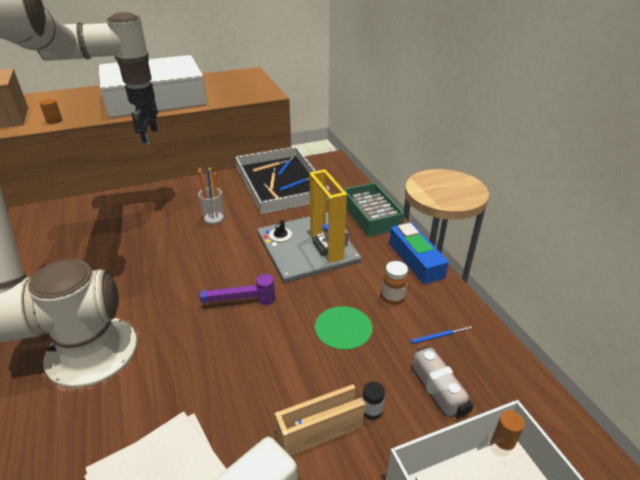

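```bash
cat > h.py <<'E'
import numpy as np,cv2
from bench import monitor,get_image,camera_info
from scipy.spatial.transform import Rotation as Ro
def ray(n,px,z):
    c=camera_info(n);R,t=c['R'],c['t'];C=-R.T@t
    d=R.T@np.linalg.inv(c['intrinsics'])@np.array([px[0],px[1],1.])
    return C+d*(z-C[2])/d[2]
def proj(n,X):
    c=camera_info(n);p=c['intrinsics']@(c['R']@np.asarray(X,float)+c['t']);return p[:2]/p[2]
def blobs(img,lo,hi,box,minA=4):
    "HSV blobs in box x0,y0,x1,y1: area, centroid"
    h=cv2.cvtColor(img,cv2.COLOR_RGB2HSV);m=cv2.inRange(h,lo,hi);k=np.zeros_like(m)
    x0,y0,x1,y1=box;k[y0:y1,x0:x1]=m[y0:y1,x0:x1]
    n,_,s,c=cv2.connectedComponentsWithStats(k)
    return sorted([(s[i,4],c[i].round(2),s[i,:4]) for i in range(1,n) if s[i,4]>=minA],key=lambda b:-b[0]),k
E
python3 - <<'E'
from h import *
t=get_image('top');s=get_image('side');np.savez('i0.npz',t=t,s=s)
def crop(i,x,y,w,h,f): return cv2.resize(i[y:y+h,x:x+w],(w*f,h*f),interpolation=cv2.INTER_CUBIC)
A=np.vstack([np.hstack([crop(t,220,190,100,75,4),crop(s,250,165,100,75,4)]),np.hstack([crop(t,220,215,50,37,8)[:0].reshape(0,400,3) if 0 else crop(t,222,238,50,37,8),crop(t,430,245,50,37,8)])])
cv2.imwrite('pics/z1.png',A[:600,:800,::-1])
b,k=blobs(t,(40,120,60),(80,255,255),(340,215,410,280));print('mat',b[0][:2],ray('top',b[0][1],3))
b,k=blobs(s,(40,120,60),(80,255,255),(300,295,390,360));print('mat s',b[0][:2],ray('side',b[0][1],3))
for n,i,box in(('top',t,(225,190,315,280)),('side',s,(250,160,365,285))):
  for nm,lo,hi in(('blue',(100,120,60),(130,255,255)),('red',(0,150,80),(8,255,255)),('yel',(20,150,80),(32,255,255)),('white',(0,0,215),(179,40,255))):
    print(n,nm,[(int(a),c.tolist(),q.tolist()) for a,c,q in blobs(i,lo,hi,box,3)[0][:6]])
E
```

```text
mat (np.int32(1676), array([377.14, 247.24])) [ 573.20685304 -142.29451906    3.        ]
mat s (np.int32(1890), array([343.08, 327.53])) [ 570.47776022 -147.28377011    3.        ]
top blue [(35, [281.11, 216.91], [278, 215, 8, 6]), (17, [236.0, 265.35], [234, 263, 5, 5])]
top red [(17, [242.88, 269.59], [241, 268, 5, 4])]
top yel [(597, [276.51, 208.8], [252, 197, 54, 32]), (16, [251.0, 269.5], [249, 268, 5, 4])]
top white [(198, [247.62, 255.06], [236, 244, 23, 22]), (69, [288.58, 220.33], [282, 215, 11, 10]), (57, [274.49, 219.98], [272, 215, 9, 10]), (20, [257.95, 265.1], [256, 263, 5, 5]), (7, [305.0, 269.0], [304, 268, 3, 3]), (6, [231.17, 200.17], [230, 199, 3, 3])]
side blue [(116, [292.08, 184.31], [279, 178, 27, 13]), (71, [283.56, 167.61], [278, 160, 13, 16]), (27, [325.37, 226.85], [323, 224, 5, 7]), (6, [267.0, 231.5], [266, 231, 3, 2])]
side red [(6, [265.0, 236.5], [264, 236, 3, 2])]
side yel [(2123, [328.08, 211.86], [309, 169, 38, 93]), (7, [267.71, 240.57], [266, 240, 4, 2])]
side white [(79, [280.63, 235.95], [270, 230, 22, 11]), (9, [273.67, 243.89], [272, 243, 4, 3]), (6, [320.5, 238.0], [320, 237, 2, 3]), (3, [324.67, 244.0], [324, 243, 2, 3])]
```

View pics/z1.png

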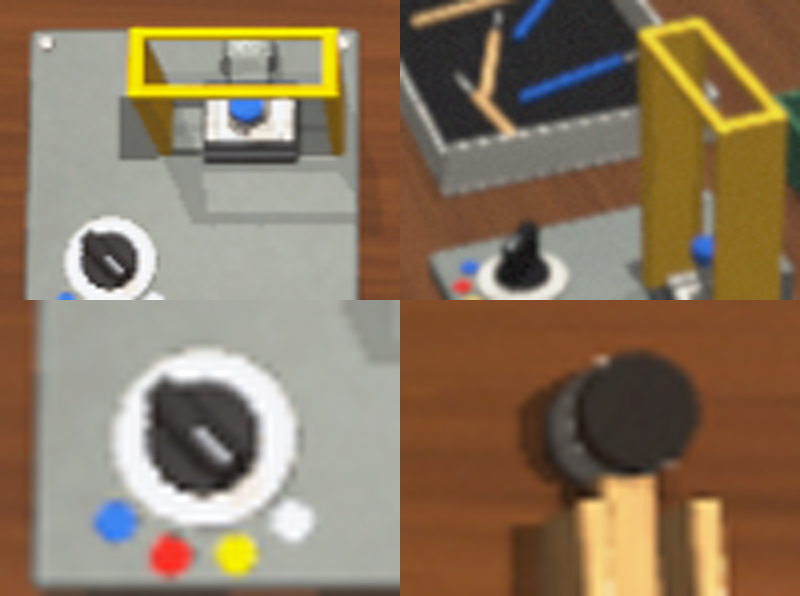

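```bash
python3 - <<'E'
from h import *
d=np.load('i0.npz');t,s=d['t'],d['s']
# plate
out=[]
for n,i,box in(('top',t,(220,190,316,282)),('side',s,(250,205,366,290))):
    _,k=blobs(i,(0,0,95),(179,45,255),box)
    k=cv2.morphologyEx(k,cv2.MORPH_OPEN,np.ones((3,3)))
    h=cv2.convexHull(cv2.findNonZero(k))[:,0]
    W=np.array([ray(n,p,20)[:2] for p in h],np.float32)
    r=cv2.minAreaRect(W);print(n,'plate',r,cv2.boxPoints(r).round(0).tolist())
from scipy.optimize import least_squares
def dots(P):
    th=lambda p:p[2]+np.array([.825,.275,-.275,-.825]) # white..blue, clockwise => decreasing
    f=lambda p:(P-np.c_[p[0]+45*np.cos(th(p)),p[1]+45*np.sin(th(p))]).ravel()
    r=least_squares(f,[P[:,0].mean()+35,P[:,1].mean(),np.pi]);return r.x,np.abs(r.fun).max()
for n,D in(('top',[(257.95,265.1),(251,269.5),(242.88,269.59),(236,265.35)]),('side',[(273.67,243.89),(267.7,240.57),(265,236.5),(267,231.5)])):
    P=np.array([ray(n,p,20)[:2] for p in D]);print(n,'sel axis',dots(P),P[2])
# cap centre
print('cap top',ray('top',(281.1,217),95),'side',ray('side',(325.4,226.3),95))
# rack
for n,i,box in(('top',t,(445,262,480,335)),('side',s,(265,380,370,460))):
    b,k=blobs(i,(10,70,140),(25,170,255),box,40);k=cv2.morphologyEx(k,cv2.MORPH_OPEN,np.ones((2,2)))
    h=cv2.convexHull(cv2.findNonZero(k))[:,0]
    W=np.array([ray(n,p,78)[:2] for p in h],np.float32);r=cv2.minAreaRect(W);print(n,'rack',r,cv2.boxPoints(r).round(0).tolist())
for n,i,box in(('top',t,(445,245,475,275)),('side',s,(355,375,392,425))):
    b,k=blobs(i,(0,0,0),(179,255,60),box,20);print(n,'head',[(int(a),c.tolist(),q.tolist()) for a,c,q in b[:3]])
    for z in(70,):
        print([ray(n,b[0][1],z).round(1).tolist() for _ in [0]])
np.set_printoptions(suppress=True,precision=1)
E
```

```text
top plate ((600.2611083984375, 188.61346435546875), (229.562255859375, 248.9273681640625), 1.3096740245819092) [[483.0, 310.0], [488.0, 62.0], [718.0, 67.0], [712.0, 316.0]]
side plate ((617.4047241210938, 201.7867431640625), (360.0933837890625, 350.42706298828125), 68.8852310180664) [[389.0, 97.0], [716.0, -29.0], [846.0, 307.0], [519.0, 433.0]]
top sel axis (array([537.84782167, 248.4346071 ,   3.17590725]), np.float64(0.263585450932851)) [494.05565552 259.04631575]
side sel axis (array([535.80450237, 247.18618322,   3.16096369]), np.float64(1.043597247140383)) [491.87667526 257.52101512]
cap top [641.23030494 145.00318949  95.        ] side [639.68367914 143.24366997  95.        ]
top rack ((421.1584777832031, -381.73651123046875), (171.00511169433594, 52.40413284301758), 1.894386649131775) [[335.0, -358.0], [337.0, -411.0], [507.0, -405.0], [506.0, -353.0]]
side rack ((419.1251220703125, -383.2859191894531), (167.5337371826172, 54.58528137207031), 1.4401990175247192) [[335.0, -358.0], [336.0, -413.0], [504.0, -408.0], [502.0, -354.0]]
top head [(168, [458.73, 258.91], [452, 252, 15, 15])]
[[533.8, -372.7, 70.0]]
side head [(369, [373.28, 393.08], [363, 382, 21, 23]), (62, [371.47, 416.4], [364, 413, 17, 7])]
[[530.2, -382.9, 70.0]]
```

```bash
cat >> h.py <<'E'
def go(p,yaw):
    "remaining shift in tool axes and turn (tool down, its x at world yaw)"
    s=monitor.read_state();R=Ro.from_quat(s['ee_rot'])
    T=Ro.from_euler('z',yaw)*Ro.from_quat([1,0,0,0])
    print('t',round(s['clock'],2),'at',s['position'].round(1),'yaw',round(np.arctan2(*R.as_matrix()[1::-1,0]),3),'w',round(s['gripper_width'],1),'F',s['contact_force'].round(1))
    print(' shift',R.inv().apply(np.array(p)-s['position']).round(1),'turn',(R.inv()*T).as_rotvec().round(3))
E
python3 -c "
from h import *
go((536.8,247.8,230),.8)"
```

```text
t 0.2 at [237.4 577.8 230.6] yaw -0.39 w 85.3 F [-0.   0.  -0.2]
 shift [402.4 191.4   0.9] turn [ 1.00e-03  1.00e-03 -1.19e+00]
```

Request:
send_rows --series '[[[40, 19, 0], [0, 0, 0], 45], [[40, 19, 0], [0, 0, 0], 45], [[40, 19, 0], [0, 0, 0], 45], [[40, 19, 0], [0, 0, 0], 45], [[40, 19, 0], [0, 0, 0], 45], [[40, 19, 0], [0, 0, 0], 45], [[40, 19, 0], [0, 0, 0], 45], [[40, 19, 0], [0, 0, 0], 45]]'

```text
clock: 1.0
position: [476.6, 314.4, 231.3]
ee_rot: [0.981, -0.194, -0.0, -0.0]
contact_force: [1.2, 0.8, 0.2]
gripper_width: 44.7
grasp_force: 0.0
```

Request:
send_rows --series '[[[40, 19, 0], [0, 0, 0], 45], [[40, 19, 0], [0, 0, 0], 45], [[0, 0, 0], [0, 0, -0.14], 45], [[0, 0, 0], [0, 0, -0.14], 45], [[0, 0, 0], [0, 0, -0.14], 45], [[0, 0, 0], [0, 0, -0.14], 45], [[0, 0, 0], [0, 0, -0.14], 45], [[0, 0, 0], [0, 0, -0.14], 45]]'

```text
clock: 1.8
position: [535.1, 250.2, 231.0]
ee_rot: [0.974, 0.226, -0.0, 0.0]
contact_force: [-0.4, -0.1, -0.1]
gripper_width: 44.7
grasp_force: 0.0
```

```bash
python3 -c "
from h import *
go((536.8,247.8,120),.8)
go((536.8,247.8,40),.8)"
```

```text
t 1.8 at [535.1 250.2 231. ] yaw 0.456 w 44.7 F [-0.4 -0.1 -0.1]
 shift [  0.5   2.9 111. ] turn [-0.     0.001 -0.344]
t 1.8 at [535.1 250.2 231. ] yaw 0.456 w 44.7 F [-0.4 -0.1 -0.1]
 shift [  0.5   2.9 191. ] turn [-0.     0.001 -0.344]
```

Request:
send_rows --series '[[[0.5, 3, 0], [0, 0, -0.12], 45], [[0, 0, 0], [0, 0, -0.12], 45], [[0, 0, 0], [0, 0, -0.1], 45], [[0, 0, 40], [0, 0, 0], 45], [[0, 0, 40], [0, 0, 0], 45], [[0, 0, 40], [0, 0, 0], 45], [[0, 0, 20], [0, 0, 0], 45], [[0, 0, 10], [0, 0, 0], 45]]'

```text
clock: 2.6
position: [535.8, 246.9, 78.6]
ee_rot: [0.923, 0.385, -0.002, 0.001]
contact_force: [0.4, -0.7, 0.4]
gripper_width: 45.0
grasp_force: 0.0
```

```bash
python3 - <<'E'
from h import *
go((536.8,247.8,40),.8)
t=get_image('top');s=get_image('side')
def crop(i,x,y,w,h,f): return cv2.resize(i[y:y+h,x:x+w],(w*f,h*f),interpolation=cv2.INTER_CUBIC)
cv2.imwrite('pics/z2.png',np.hstack([crop(t,215,225,66,75,6),crop(s,250,195,66,75,6)])[:,:,::-1])
E
```

```text
t 2.6 at [535.8 246.9  78.6] yaw 0.79 w 45.0 F [ 0.4 -0.7  0.4]
 shift [ 1.5  0.1 38.6] turn [-0.001  0.005 -0.01 ]
```

View pics/z2.png

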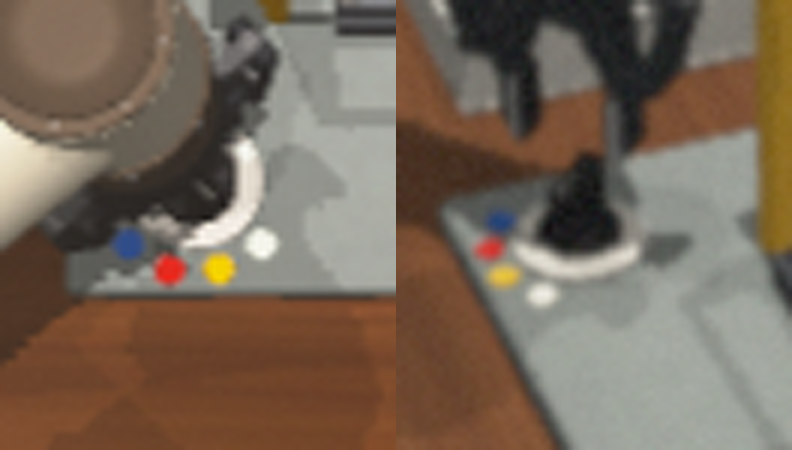

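The gripper hangs over the dial, with the white line towards the white dot (top crop ~262,243). Next I descend and close.

Request:
send_rows --series '[[[1, 0, 12], [0, 0, 0], 45], [[0, 0, 12], [0, 0, 0], 45], [[0, 0, 12], [0, 0, 0], 45], [[0, 0, 0], [0, 0, 0], 45]]'

```text
clock: 3.1
position: [536.6, 247.8, 43.4]
ee_rot: [0.923, 0.385, -0.002, 0.0]
contact_force: [0.4, 0.1, 0.4]
gripper_width: 44.7
grasp_force: 0.0
```

Request:
send_rows --series '[[[0, 0, 0], [0, 0, 0], 8], [[0, 0, 0], [0, 0, 0], 8], [[0, 0, 0], [0, 0, 0], 8], [[0, 0, 0], [0, 0, 0], 8], [[0, 0, 0], [0, 0, 0], 8], [[0, 0, 0], [0, 0, 0], 8]]'

```text
clock: 3.7
position: [537.9, 249.1, 46.0]
ee_rot: [0.923, 0.385, 0.001, -0.0]
contact_force: [-3.2, 2.4, 4.9]
gripper_width: 12.6
grasp_force: 60.7
```

Request:
send_rows --series '[[[0, 0, 0], [0, 0, 0.13], 8], [[0, 0, 0], [0, 0, 0.13], 8], [[0, 0, 0], [0, 0, 0.13], 8], [[0, 0, 0], [0, 0, 0.13], 8], [[0, 0, 0], [0, 0, 0.13], 8], [[0, 0, 0], [0, 0, 0.13], 8], [[0, 0, 0], [0, 0, 0.13], 8], [[0, 0, 0], [0, 0, 0.13], 8]]'

```text
clock: 4.5
position: [538.6, 246.5, 46.0]
ee_rot: [0.992, -0.127, 0.0, 0.001]
contact_force: [1.8, -6.9, 5.8]
gripper_width: 12.5
grasp_force: 60.8
```

Request:
send_rows --series '[[[0, 0, 0], [0, 0, 0], 8], [[0, 0, 0], [0, 0, 0], 8], [[0, 0, 0], [0, 0, 0], 45], [[0, 0, 0], [0, 0, 0], 45], [[0, 0, 0], [0, 0, 0], 45], [[0, 0, 0], [0, 0, 0], 45]]'

```text
clock: 5.1
position: [537.7, 248.7, 45.1]
ee_rot: [0.992, -0.124, -0.0, 0.0]
contact_force: [-0.0, -0.4, -0.2]
gripper_width: 45.0
grasp_force: 0.0
```

```bash
python3 -c "
from h import *
go((536.8,247.8,43),-.25)"
```

```text
t 5.1 at [537.7 248.7  45.1] yaw -0.25 w 45.0 F [-0.  -0.4 -0.2]
 shift [-0.6  1.1  2.1] turn [0. 0. 0.]
```

Request:
send_rows --series '[[[0, 0, -25], [0, 0, 0], 45], [[0, 0, -40], [0, 0, 0], 45], [[0, 0, -40], [0, 0, -0.14], 45], [[0, 0, -40], [0, 0, -0.14], 85], [[0, 40, 0], [0, 0, 0], 85], [[0, 45, 0], [0, 0, 0], 85], [[0, 45, 0], [0, 0, 0], 85], [[0, 45, 0], [0, 0, 0], 85]]'

```text
clock: 5.9
position: [542.7, 72.4, 190.5]
ee_rot: [1.0, 0.016, 0.0, -0.0]
contact_force: [0.8, -0.7, -0.6]
gripper_width: 85.0
grasp_force: 0.0
```

Request:
send_rows --series '[[[0, 45, 0], [0, 0, 0], 85], [[0, 45, 0], [0, 0, 0], 85], [[0, 45, 0], [0, 0, 0], 85], [[0, 45, 0], [0, 0, 0], 85], [[0, 45, 0], [0, 0, 0], 85], [[0, 45, 0], [0, 0, 0], 85], [[0, 0, 0], [0, 0, 0], 85], [[0, 0, 0], [0, 0, 0], 85]]'

```text
clock: 6.7
position: [550.8, -197.1, 189.8]
ee_rot: [1.0, 0.014, -0.0, -0.0]
contact_force: [-0.4, -0.1, 0.5]
gripper_width: 85.3
grasp_force: 0.0
```

```bash
python3 - <<'E'
from h import *
go((534,-379,180),.029)
t=get_image('top');s=get_image('side')
def crop(i,x,y,w,h,f): return cv2.resize(i[y:y+h,x:x+w],(w*f,h*f),interpolation=cv2.INTER_CUBIC)
cv2.imwrite('pics/z3.png',np.hstack([crop(t,215,225,60,60,6),crop(s,340,370,60,60,6)])[:,:,::-1])
E
```

```text
t 6.7 at [ 550.8 -197.1  189.8] yaw 0.028 w 85.3 F [-0.4 -0.1  0.5]
 shift [-21.9 181.4   9.8] turn [-0.     0.001 -0.001]
```

View pics/z3.png

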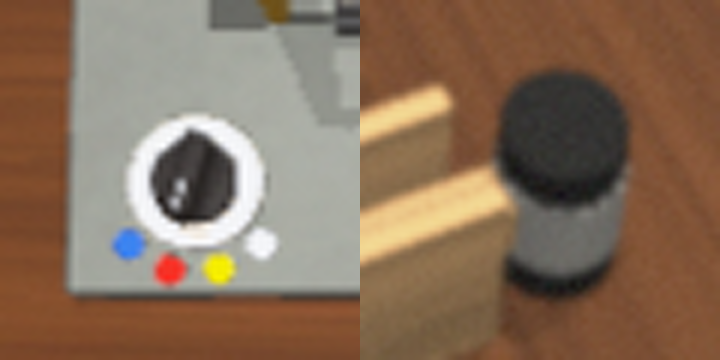

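```bash
python3 -c "
from h import *
print(ray('side',(373.6,389.3),70),ray('top',(459.5,259.),70))
go((534,-379,110),.029)"
```

```text
[ 534.71149757 -375.24817898   70.        ] [ 533.55680081 -374.88587296   70.        ]
t 6.8 at [ 551.1 -195.5  190.2] yaw 0.031 w 84.6 F [ 1.5 -0.3  1.1]
 shift [-22.7 182.9  80.1] turn [-0.     0.     0.002]
```

Request:
send_rows --series '[[[-6, 45, 0], [0, 0, 0], 85], [[-6, 45, 0], [0, 0, 0], 85], [[-5, 45, 0], [0, 0, 0], 85], [[-5, 45, 0], [0, 0, 0], 85], [[0, 0, 30], [0, 0, 0], 85], [[0, 0, 40], [0, 0, 0], 85], [[0, 0, 0], [0, 0, 0], 85], [[0, 0, 0], [0, 0, 0], 85]]'

```text
clock: 7.6
position: [535.3, -375.8, 120.6]
ee_rot: [1.0, 0.016, -0.001, 0.0]
contact_force: [0.4, -0.5, 0.8]
gripper_width: 84.7
grasp_force: 0.0
```

```bash
python3 - <<'E'
from h import *
go((534,-376,32),.029)
E
```

```text
t 7.6 at [ 535.3 -375.8  120.6] yaw 0.033 w 84.7 F [ 0.4 -0.5  0.8]
 shift [-1.2  0.1 88.6] turn [0.    0.001 0.004]
```

Request:
send_rows --series '[[[-1, 0, 25], [0, 0, 0], 85], [[0, 0, 25], [0, 0, 0], 85], [[0, 0, 20], [0, 0, 0], 85], [[0, 0, 18], [0, 0, 0], 85], [[0, 0, 0], [0, 0, 0], 85], [[0, 0, 0], [0, 0, 0], 85]]'

```text
clock: 8.2
position: [535.5, -377.0, 34.7]
ee_rot: [1.0, 0.016, 0.002, 0.001]
contact_force: [0.4, 0.1, 0.2]
gripper_width: 85.1
grasp_force: 0.0
```

Request:
send_rows --series '[[[0, 0, 0], [0, 0, 0], 60], [[0, 0, 0], [0, 0, 0], 50], [[0, 0, 0], [0, 0, 0], 38], [[0, 0, 0], [0, 0, 0], 38], [[0, 0, 0], [0, 0, 0], 38], [[0, 0, 0], [0, 0, 0], 38], [[0, 0, 0], [0, 0, 0], 38]]'

```text
clock: 8.9
position: [534.3, -377.0, 33.7]
ee_rot: [1.0, 0.015, 0.001, 0.0]
contact_force: [-0.4, 1.8, 6.3]
gripper_width: 42.7
grasp_force: 60.9
```

```bash
python3 - <<'E'
from h import *
go((534,-376,32),.029)
E
```

```text
t 8.9 at [ 534.3 -377.    33.7] yaw 0.031 w 42.7 F [-0.4  1.8  6.3]
 shift [-0.3 -1.   1.7] turn [ 0.001 -0.002  0.002]
```

Request:
send_rows --series '[[[0, 0, -15], [0, 0, 0], 38], [[0, 0, -25], [0, 0, 0], 38], [[0, 0, -25], [0, 0, 0], 38], [[0, 0, -25], [0, 0, 0], 38], [[0, 0, -20], [0, 0, 0], 38], [[0, 0, 0], [0, 0, 0], 38]]'

```text
clock: 9.5
position: [534.9, -377.7, 145.7]
ee_rot: [1.0, 0.015, 0.003, 0.001]
contact_force: [1.2, -1.2, -2.5]
gripper_width: 42.6
grasp_force: 61.4
```

```bash
python3 - <<'E'
from h import *
go((572,-145,80),.029)
E
```

```text
t 9.5 at [ 534.9 -377.7  145.7] yaw 0.03 w 42.6 F [ 1.2 -1.2 -2.5]
 shift [  43.8 -231.7   65.3] turn [ 0.003 -0.005  0.001]
```

Request:
send_rows --series '[[[7, -38, 0], [0, 0, 0], 38], [[7, -38, 0], [0, 0, 0], 38], [[7, -39, 0], [0, 0, 0], 38], [[7, -39, 0], [0, 0, 0], 38], [[8, -39, 0], [0, 0, 0], 38], [[8, -39, 0], [0, 0, 0], 38], [[0, 0, 0], [0, 0, 0], 38], [[0, 0, 0], [0, 0, 0], 38]]'

```text
clock: 10.3
position: [569.7, -142.4, 140.9]
ee_rot: [1.0, 0.016, -0.001, -0.0]
contact_force: [-0.4, 0.4, -3.0]
gripper_width: 42.7
grasp_force: 62.3
```

```bash
python3 - <<'E'
from h import *
go((572,-145,37),.029)
cv2.imwrite('pics/s4.png',get_image('side')[:,:,::-1])
E
```

```text
t 10.3 at [ 569.7 -142.4  140.9] yaw 0.032 w 42.7 F [-0.4  0.4 -3. ]
 shift [  2.5   2.7 103.9] turn [-0.001  0.003  0.003]
```

View pics/s4.png

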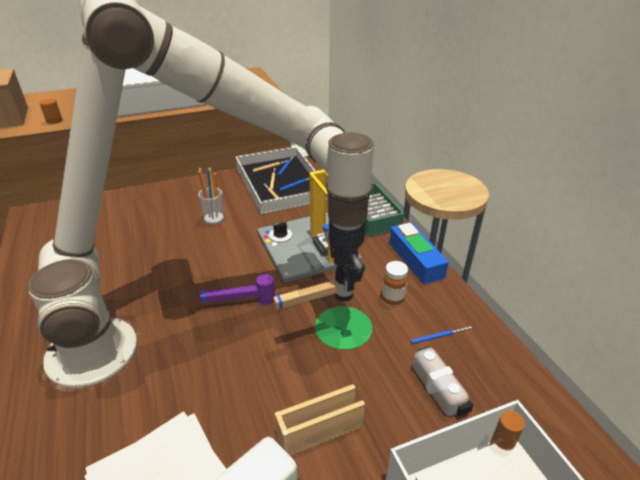

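The mallet is in the grip above the mat (head ~345,285), handle free and level. Now I lower it.

Request:
send_rows --series '[[[2, 2, 35], [0, 0, 0], 38], [[0, 0, 35], [0, 0, 0], 38], [[0, 0, 22], [0, 0, 0], 38], [[0, 0, 5], [0, 0, 0], 38], [[0, 0, 3], [0, 0, 0], 38], [[0, 0, 2], [0, 0, 0], 38], [[0, 0, 0], [0, 0, 0], 38], [[0, 0, 0], [0, 0, 0], 38]]'

```text
clock: 11.15
position: [573.4, -145.6, 41.5]
ee_rot: [1.0, 0.015, 0.001, 0.0]
contact_force: [-0.6, 0.2, -3.1]
gripper_width: 42.8
grasp_force: 62.4
```

```bash
python3 - <<'E'
from h import *
go((572,-145,37),.029)
E
```

```text
t 11.15 at [ 573.4 -145.6   41.5] yaw 0.03 w 42.8 F [-0.6  0.2 -3.1]
 shift [-1.4 -0.7  4.5] turn [ 0.    -0.002  0.001]
```

Request:
send_rows --series '[[[0, 0, 2], [0, 0, 0], 38], [[0, 0, 1], [0, 0, 0], 38], [[0, 0, 1], [0, 0, 0], 38], [[0, 0, 0], [0, 0, 0], 38], [[0, 0, 0], [0, 0, 0], 38]]'

```text
clock: 11.65
position: [572.8, -145.5, 36.8]
ee_rot: [1.0, 0.015, 0.0, 0.0]
contact_force: [-1.1, 1.9, 0.7]
gripper_width: 42.5
grasp_force: 62.8
```

Request:
send_rows --series '[[[0, 0, 0], [0, 0, 0], 60], [[0, 0, 0], [0, 0, 0], 75], [[0, 0, 0], [0, 0, 0], 80], [[0, 0, -20], [0, 0, 0], 80], [[0, 0, -30], [0, 0, 0], 80], [[0, 0, -40], [0, 0, 0], 80], [[-20, 0, 0], [0, 0, 0], 60], [[-40, 0, 0], [0, 0, 0], 50]]'

```text
clock: 12.45
position: [515.2, -147.4, 127.8]
ee_rot: [1.0, 0.016, 0.003, 0.0]
contact_force: [-0.8, 0.3, -1.1]
gripper_width: 52.7
grasp_force: 0.0
```

Request:
send_rows --series '[[[-40, 0, 0], [0, 0, 0], 50], [[0, 0, 0], [0, 0, 0], 50], [[0, 0, 0], [0, 0, 0], 50]]'

```text
clock: 12.75
position: [472.7, -148.8, 127.1]
ee_rot: [1.0, 0.015, 0.001, 0.0]
contact_force: [0.2, -0.3, 1.4]
gripper_width: 50.2
grasp_force: 0.0
```

```bash
python3 - <<'E'
from h import *
go((472.5,-148.5,22),.029)
t=get_image('top');s=get_image('side')
def crop(i,x,y,w,h,f): return cv2.resize(i[y:y+h,x:x+w],(w*f,h*f),interpolation=cv2.INTER_CUBIC)
cv2.imwrite('pics/z5.png',np.hstack([crop(t,330,205,95,110,4),crop(s,260,230,100,110,4)])[:,:,::-1])
E
```

```text
t 12.75 at [ 472.7 -148.8  127.1] yaw 0.03 w 50.2 F [ 0.2 -0.3  1.4]
 shift [ -0.4  -0.3 105.1] turn [ 0.    -0.002  0.001]
```

View pics/z5.png

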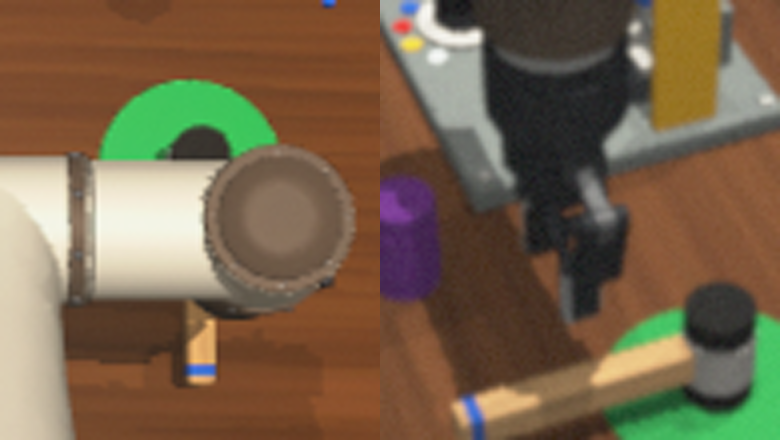

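```bash
python3 -c "
from h import *
print(ray('top',(380.3,297.5),50),ray('top',(380.3,287),50), ray('side',(260+470/4-95,230+415/4),38))
print(monitor.read_state()['joints'].round(2))"
```

```text
[ 418.38410553 -147.94444365   50.        ] [ 448.86840439 -147.79999319   50.        ] [ 418.93773378 -143.59652825   38.        ]
[ 0.02  0.28 -0.45  0.   -0.84  1.58]
```

Request:
send_rows --series '[[[0, 0, 35], [0, 0, 0], 50], [[0, 0, 35], [0, 0, 0], 50], [[0, 0, 20], [0, 0, 0], 50], [[0, 0, 14], [0, 0, 0], 50], [[0, 0, 0], [0, 0, 0], 50], [[0, 0, 0], [0, 0, 0], 40], [[0, 0, 0], [0, 0, 0], 30], [[0, 0, 0], [0, 0, 0], 12]]'

```text
clock: 13.65
position: [473.6, -148.5, 23.3]
ee_rot: [1.0, 0.015, 0.001, 0.0]
contact_force: [0.2, 1.5, 0.9]
gripper_width: 19.0
grasp_force: 61.5
```

Request:
send_rows --series '[[[0, 0, 0], [0, 0, 0], 12], [[0, 0, 0], [0, 0, 0], 12], [[0, 0, 0], [0, 0, 0], 12], [[0, 0, 0], [0, 0, 0], 12]]'

```text
clock: 14.05
position: [473.5, -148.5, 23.0]
ee_rot: [1.0, 0.015, 0.001, 0.0]
contact_force: [-0.6, 1.0, 4.0]
gripper_width: 18.9
grasp_force: 61.9
```

```bash
python3 -c "
from h import *
go((472.5,-148.5,22),.029)"
```

```text
t 14.05 at [ 473.5 -148.5   23. ] yaw 0.031 w 18.9 F [-0.6  1.   4. ]
 shift [-1.  -0.1  1. ] turn [ 0.    -0.002  0.002]
```

Request:
send_rows --series '[[[0, 0, -12], [0, 0, 0], 12], [[0, 0, -25], [0, 0, 0], 12], [[0, 0, -30], [0, 0, 0], 12], [[0, 0, -30], [0, 0, 0], 12], [[0, 0, -20], [0, 0, 0], 12], [[-6, -20, 0], [0, 0, 0], 12], [[-7, -35, 0], [0, 0, 0], 12], [[-7, -35, 0], [0, 0, 0], 12]]'

```text
clock: 14.85
position: [447.3, -59.0, 137.8]
ee_rot: [1.0, 0.013, -0.003, 0.0]
contact_force: [1.3, 0.9, -4.0]
gripper_width: 18.9
grasp_force: 60.9
```

Request:
send_rows --series '[[[0, -35, 0], [0, 0, 0], 12], [[0, -35, 0], [0, 0, 0], 12], [[0, -35, 0], [0, 0, 0], 12], [[0, -35, 0], [0, 0, 0], 12], [[0, -35, 0], [0, 0, 0], 12], [[0, -20, 0], [0, 0, 0], 12], [[0, 0, 0], [0, 0, 0], 12], [[0, 0, 0], [0, 0, 0], 12]]'

```text
clock: 15.65
position: [442.4, 135.0, 138.0]
ee_rot: [1.0, 0.015, -0.002, 0.001]
contact_force: [-1.0, -1.1, -3.0]
gripper_width: 19.0
grasp_force: 60.9
```

```bash
python3 - <<'E'
from h import *
go((543.5,142,140),.029)
t=get_image('top');s=get_image('side')
def crop(i,x,y,w,h,f): return cv2.resize(i[y:y+h,x:x+w],(w*f,h*f),interpolation=cv2.INTER_CUBIC)
cv2.imwrite('pics/z6.png',np.hstack([crop(t,225,190,95,110,4),crop(s,240,150,100,110,4)])[:,:,::-1])
E
```

```text
t 15.65 at [442.4 135.  138. ] yaw 0.03 w 19.0 F [-1.  -1.1 -3. ]
 shift [101.2  -4.   -2.5] turn [0.002 0.004 0.001]
```

View pics/z6.png

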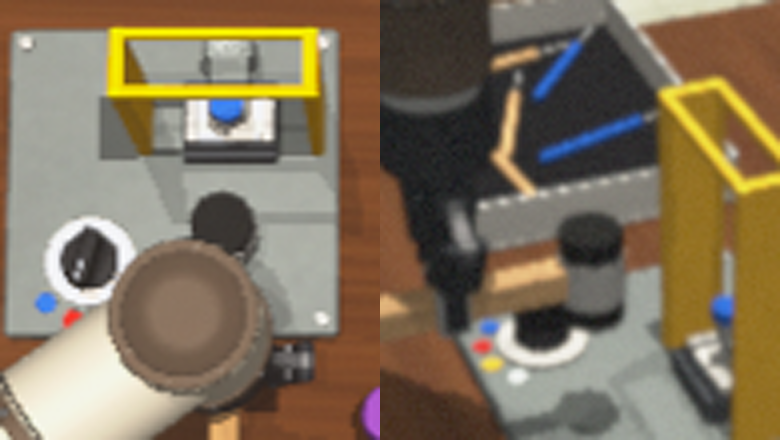

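The mallet is level in front of the guard, head in line with the blue cap (top crop 222,222 versus 228,108). Moving in.

Request:
send_rows --series '[[[0, -4, 0], [0, 0, 0], 12], [[20, 0, 0], [0, 0, 0], 12], [[25, 0, 0], [0, 0, 0], 12], [[25, 0, 0], [0, 0, 0], 12], [[20, 0, 0], [0, 0, 0], 12], [[11, 0, 0], [0, 0, 0], 12], [[0, 0, 0], [0, 0, 0], 12], [[0, 0, 0], [0, 0, 0], 12]]'

```text
clock: 16.55
position: [543.9, 142.2, 138.8]
ee_rot: [1.0, 0.015, -0.001, 0.0]
contact_force: [-0.4, 0.9, -4.6]
gripper_width: 18.9
grasp_force: 60.9
```

```bash
python3 - <<'E'
from h import *
go((543.5,142,140),.029)
s=get_image('side')
def crop(i,x,y,w,h,f): return cv2.resize(i[y:y+h,x:x+w],(w*f,h*f),interpolation=cv2.INTER_CUBIC)
cv2.imwrite('pics/z7.png',crop(s,250,140,120,110,5)[:,:,::-1])
E
```

```text
t 16.55 at [543.9 142.2 138.8] yaw 0.029 w 18.9 F [-0.4  0.9 -4.6]
 shift [-0.4  0.1 -1.2] turn [0.    0.002 0.   ]
```

View pics/z7.png

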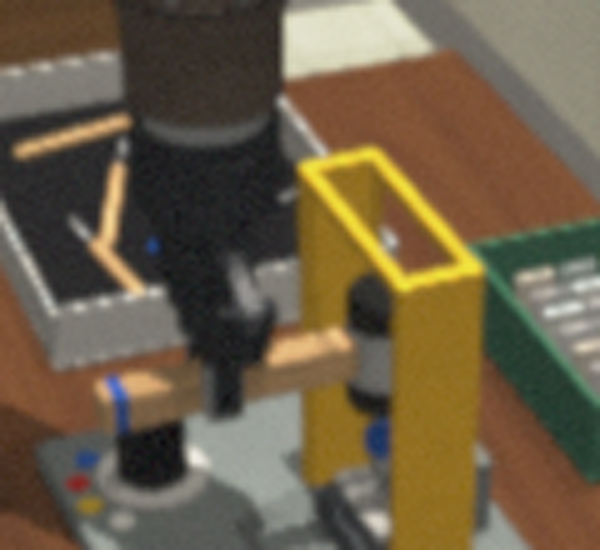

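Request:
send_rows --series '[[[0, 0, 13], [0, 0, 0], 12], [[0, 0, 13], [0, 0, 0], 12], [[0, 0, 12], [0, 0, 0], 12]]'

```text
clock: 16.9
position: [544.3, 142.9, 100.4]
ee_rot: [1.0, 0.015, -0.0, 0.0]
contact_force: [-3.2, 1.5, 1.8]
gripper_width: 19.0
grasp_force: 61.7
```

Request:
send_rows --series '[[[0, 0, 0], [0, 0, 0], 12]]'

```text
clock: 17.0
position: [544.1, 142.7, 100.0]
ee_rot: [1.0, 0.016, -0.001, 0.001]
contact_force: [-3.3, 0.2, 0.3]
gripper_width: 19.0
grasp_force: 61.6
```

Request:
send_rows --series '[[[0, 0, -15], [0, 0, 0], 12], [[0, 0, -15], [0, 0, 0], 12], [[0, 0, -8], [0, 0, 0], 12], [[0, 0, 0], [0, 0, 0], 12], [[0, 0, 0], [0, 0, 0], 12]]'

```text
clock: 17.5
position: [544.3, 142.5, 138.6]
ee_rot: [1.0, 0.015, -0.001, 0.0]
contact_force: [-0.6, -0.3, -4.1]
gripper_width: 18.8
grasp_force: 61.0
```

Request:
send_rows --series '[[[0, 0, 19], [0, 0, 0], 12], [[0, 0, 20], [0, 0, 0], 12], [[0, 0, -15], [0, 0, 0], 12], [[0, 0, -15], [0, 0, 0], 12], [[0, 0, -9], [0, 0, 0], 12], [[0, 0, 0], [0, 0, 0], 12]]'

```text
clock: 18.1
position: [545.4, 143.0, 140.0]
ee_rot: [1.0, 0.015, 0.001, -0.0]
contact_force: [-0.3, -0.2, -4.3]
gripper_width: 19.3
grasp_force: 61.1
```

Request:
send_rows --series '[[[-20, 0, 0], [0, 0, 0], 12], [[-25, 0, 0], [0, 0, 0], 12], [[-25, 0, 0], [0, 0, 0], 12], [[-25, 0, 0], [0, 0, 0], 12], [[-10, 0, 0], [0, 0, 0], 12], [[0, 35, 0], [0, 0, 0], 12], [[0, 35, 0], [0, 0, 0], 12], [[0, 35, 0], [0, 0, 0], 12]]'

```text
clock: 18.9
position: [443.1, 33.8, 139.0]
ee_rot: [1.0, 0.016, -0.0, 0.0]
contact_force: [0.9, 0.4, -4.3]
gripper_width: 19.0
grasp_force: 61.0
```

Request:
send_rows --series '[[[0, 35, 0], [0, 0, 0], 12], [[0, 35, 0], [0, 0, 0], 12], [[0, 35, 0], [0, 0, 0], 12], [[0, 35, 0], [0, 0, 0], 12], [[0, 30, 0], [0, 0, 0], 12], [[0, 0, 0], [0, 0, 0], 12], [[0, 0, 0], [0, 0, 0], 12]]'

```text
clock: 19.6
position: [448.1, -135.9, 138.8]
ee_rot: [1.0, 0.014, -0.0, -0.0]
contact_force: [-1.6, 0.1, -3.7]
gripper_width: 19.0
grasp_force: 61.0
```

```bash
python3 -c "
from h import *
go((472.5,-148.5,24),.029)"
```

```text
t 19.6 at [ 448.1 -135.9  138.8] yaw 0.028 w 19.0 F [-1.6  0.1 -3.7]
 shift [ 24.1  13.3 114.7] turn [-0.     0.001 -0.001]
```

Request:
send_rows --series '[[[24, 13, 0], [0, 0, 0], 12], [[0, 0, 35], [0, 0, 0], 12], [[0, 0, 40], [0, 0, 0], 12], [[0, 0, 25], [0, 0, 0], 12], [[0, 0, 8], [0, 0, 0], 12], [[0, 0, 3], [0, 0, 0], 12], [[0, 0, 0], [0, 0, 0], 12], [[0, 0, 0], [0, 0, 0], 12]]'

```text
clock: 20.4
position: [474.1, -147.3, 29.7]
ee_rot: [1.0, 0.016, 0.002, 0.0]
contact_force: [-0.2, -0.2, -3.2]
gripper_width: 18.9
grasp_force: 61.0
```

Request:
send_rows --series '[[[0, 0, 1.5], [0, 0, 0], 12], [[0, 0, 1], [0, 0, 0], 12], [[0, 0, 1], [0, 0, 0], 12], [[0, 0, 0], [0, 0, 0], 12], [[0, 0, 0], [0, 0, 0], 12]]'

```text
clock: 20.9
position: [472.7, -147.6, 24.8]
ee_rot: [1.0, 0.015, 0.0, 0.0]
contact_force: [-0.3, -0.1, -3.9]
gripper_width: 19.3
grasp_force: 61.0
```

```bash
python3 - <<'E'
from h import *
go((472.5,-148.5,24),.029)
E
```

```text
t 20.9 at [ 472.7 -147.6   24.8] yaw 0.03 w 19.3 F [-0.3 -0.1 -3.9]
 shift [-0.2  0.9  0.8] turn [ 0.    -0.     0.001]
```

Request:
send_rows --series '[[[0, 0, 1], [0, 0, 0], 12], [[0, 0, 0.5], [0, 0, 0], 12], [[0, 0, 0.5], [0, 0, 0], 12], [[0, 0, 0], [0, 0, 0], 12], [[0, 0, 0], [0, 0, 0], 12]]'

```text
clock: 21.4
position: [472.6, -147.6, 22.8]
ee_rot: [1.0, 0.015, -0.0, 0.0]
contact_force: [0.3, 0.5, -4.3]
gripper_width: 19.1
grasp_force: 61.0
```

Request:
send_rows --series '[[[0, 0, 1], [0, 0, 0], 12], [[0, 0, 0], [0, 0, 0], 12], [[0, 0, 0], [0, 0, 0], 12]]'

```text
clock: 21.7
position: [472.8, -147.6, 22.0]
ee_rot: [1.0, 0.015, 0.0, 0.0]
contact_force: [-0.5, 0.4, -2.7]
gripper_width: 19.0
grasp_force: 61.3
```

Request:
send_rows --series '[[[0, 0, 1], [0, 0, 0], 12], [[0, 0, 0], [0, 0, 0], 12], [[0, 0, 0], [0, 0, 0], 12]]'

```text
clock: 22.0
position: [472.6, -147.6, 21.4]
ee_rot: [1.0, 0.015, 0.0, 0.0]
contact_force: [-3.6, 0.6, 4.5]
gripper_width: 18.6
grasp_force: 62.2
```

Touched down. Releasing and rising away.

Request:
send_rows --series '[[[0, 0, 0], [0, 0, 0], 25], [[0, 0, 0], [0, 0, 0], 40], [[0, 0, 0], [0, 0, 0], 50], [[0, 0, 0], [0, 0, 0], 50], [[0, 0, -20], [0, 0, 0], 50], [[0, 0, -40], [0, 0, 0], 50], [[0, 0, -40], [0, 0, 0], 50], [[0, 0, -40], [0, 0, 0], 50]]'

```text
clock: 22.8
position: [472.5, -147.5, 162.2]
ee_rot: [1.0, 0.015, -0.0, 0.0]
contact_force: [1.9, 0.2, 0.4]
gripper_width: 50.0
grasp_force: 0.0
```

Request:
send_rows --series '[[[-30, 30, 0], [0, 0, 0], 50], [[-30, 35, 0], [0, 0, 0], 50], [[-30, 35, 0], [0, 0, 0], 50], [[0, 35, 0], [0, 0, 0], 50], [[0, 35, 0], [0, 0, 0], 50], [[0, 0, 0], [0, 0, 0], 50], [[0, 0, 0], [0, 0, 0], 50]]'

```text
clock: 23.5
position: [387.4, -320.6, 160.4]
ee_rot: [1.0, 0.014, -0.0, -0.0]
contact_force: [-0.4, 0.1, -0.8]
gripper_width: 50.0
grasp_force: 0.0
```

```bash
python3 - <<'E'
from h import *
t=get_image('top');s=get_image('side');print(monitor.read_state()['clock'],monitor.read_state()['position'])
def crop(i,x,y,w,h,f): return cv2.resize(i[y:y+h,x:x+w],(w*f,h*f),interpolation=cv2.INTER_CUBIC)
cv2.imwrite('pics/z8.png',np.hstack([crop(t,225,180,190,150,2),crop(s,250,170,200,200,2)[:300]])[:,:,::-1])
E
```

```text
23.6 [ 387.58474177 -319.58783025  160.54517586]
```

View pics/z8.png

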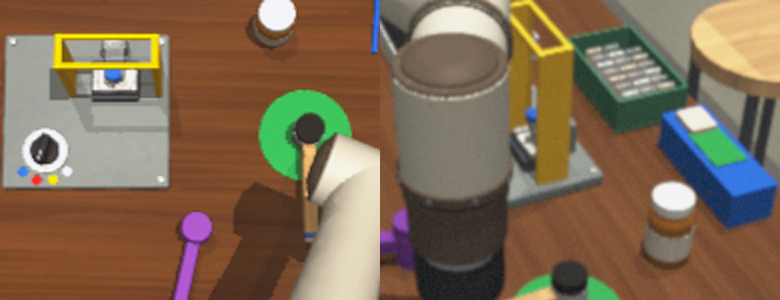

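The mallet stands upright on the mat (top crop 310,128), the selector is at red, and the gripper is clear of everything.

```bash
python3 -c "
from bench import job_done
print(job_done())"
```

```text
the job is handed in; nothing more can be done
None
```

I've handed the job in and the simulator gave no verdict. The last picture shows the selector at red and the mallet upright on the green mat with the arm clear; I struck the punch twice at about 120 and 200 mm/s, which by arm height and spring force should have pressed it 13 to 14 mm, though its travel can't be read directly.

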